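# Mark a walnut blank in the hand marking press

### The arm

A 7-joint arm with a two-finger parallel gripper is mounted at the origin on a cart in front of the work surface, level with it; the furniture and walls round the work are solid. World frame = base frame: x ahead of the robot, y to its left, z up, the work surface at z = 0. Lengths are in mm, angles in rad, forces in N, time in s.
With the tool pointing down it reaches from about 350 to 900 mm from the base axis. Payload 8.1 kg.
Tool frame: the origin (TCP) lies midway between the tips of the shut fingers; the grasp point (between the pads) lies 19 mm behind it (env.grasp_offset is the distance from the TCP to the grasp point, in mm); z points along the fingers, y is the line along which they close (so a half turn about z gives the same grasp; the last joint's range is limited). The gripper opens to 85 mm and grips with 20 to 120 N. Pads are 22 mm wide; open, the fingers measure 114 mm over their backs; the gripper's body (76 mm by 85 mm) begins 54 mm behind the grasp point. The pads swing forward as they close: fully open they stand 13 mm farther back than shut.
Start: joints at [-0.103, 0.434, 0.025, 1.573, -0.012, 1.134, -0.075], TCP at [625.013, -0.027, 231.323] pointing down, gripper open.
Joint ranges: [-2.62, 2.62], [-0.44, 2.09], [-1.27, 1.32], [0.08, 2.57], [-1.32, 4.46], [0.12, 2], [-2.74, 2.74]. Speed limits (rad/s): [2.22, 2.22, 3.01, 3.01, 3.14, 3.14, 3.14].

### API

Orientations are given as a unit quaternion [w, x, y, z].
In Python, from bench import env gives the robot as it stands.
- The arm moves only by the shell command python3 -m creep 'ROWS' [FORCE]. ROWS is JSON, a list of rows, each an object with "travel": the shift along the tool's x, y, z in cm, a list of three; "dr": the turn, a rotation vector about the tool's x, y, z in rad, a list of three; "claw": the gripper's target within -1 to 1 (shut at 1, half-way at 0, fully open at -1). In form: [{"travel": [dx, dy, dz], "dr": [wx, wy, wz], "claw": claw}, ...]. A call has 1 to 10 rows; each row is the pose to reach, as a shift and turn from the pose commanded when the call began, along the tool's axes at that moment; what a row does not reach only later rows make up. A row lasts 1/8 s, in which the tool goes at most 62.5 mm and 10.7 degrees, less where a joint would pass 70% of its speed; a pose out of reach is approached as far as the arm can. A call with a gripper value outside its range is refused whole. The fingers move at their own pace and stop on an object; FORCE is the grip in N (left out, the last holds). Time passes only in rows, so rows that repeat a pose let the fingers close. It gives the time, the measured TCP pose, the force, the opening and the grip force at its end, in the units of the state.
- env.state(): the state, without advancing time (a new reading comes with each control period).
- env.snapshot(name): name is "scene" or "side" or "wrist"; returns the picture (480x640x3 uint8, red, green, blue); there is no depth.
- env.camera_params(name): a dict with "camera_matrix" (3x3 intrinsics, pixels), "R" (3x3) and "t" (3): a world point X has camera coordinates R X + t; the wrist camera has in their place "hand_eye" (4x4, takes a point from camera to tool coordinates, whose origin is the TCP and whose axes are the flange's). Camera axes: x right, y down, z forward; pixel columns grow to the right and rows downward; lengths in mm; the calibration is good to about 2 mm. A picture is of the moment at which its call begins: read the wrist's pose just before it. camera_params takes no time and is no camera call.
- env.job_done(): hands the job in; it is judged then, once.
The state is a dict: "clock": time; "joints": joint angles; "qd": joint speeds; "joint_torque": joint torques, N m; "position": TCP position; "tool_rot": TCP orientation; "force": force on the tool from outside, world axes, zero at the start; "wrist_torque": the same for the moment, N m; "gripper_width": finger opening in mm; "gripper_force": force on a finger pad.
Only numpy, scipy, OpenCV 4.12 (cv2) and the standard library are available. Lean on these libraries where they do the work, as an engineer would, in place of code of your own. Each camera call takes 0.05 s, during which the arm holds its last target. There are 200 camera calls.

### The job

Push the walnut blank along the channel of the hand marking press until its end is fully home against the end stop. Then press the black push cap down to its soft first stop, where the round foot rests on the wood, and stay there for about a second; then press on through to the hard second stop, hold it a moment, and let the cap spring all the way back up, leaving the blank home and everything else on the bench alone.

Things in the scene. Friction and masses are not known exactly. Their poses are not given: they have to be found in the camera images.
- press: Hand marking press, fixed to the table. Origin on the table below the plunger axis. Channel along y: bed 10 mm thick (x -45 to 80, y -75 to 225 mm), two rails 24 mm high, 57 mm apart, y -55 to 145; open at the +y end, end stop at -y. A steel post at x 50 to 76 mm carries an arm over the channel (y -25 to 25 mm, z 106 to 142 mm).
- stop_face (a point): Centre of the face of the end stop, a wooden wall across the channel, 46 mm high; this point is 55 mm to -y of the plunger axis, 30 mm above the table; the blank's end must meet this face, moving to -y. Axes as the press.
- blank_center (a point): Centre (half-way up) of the loose walnut blank, a brown block 217 x 52 x 41 mm, about 0.2 to 0.35 kg; its x axis is its length. It lies on the bed in the channel, underside 10 mm and top 51 mm above the table, its inner end short of the stop, its outer end out of the channel's open end. Home, its centre is 108.5 mm from the stop's face.
- cap_top (a point): Top centre of the round black push cap on the plunger, 54 mm in diameter, flat top 44 mm across, 206 mm above the table when up. It is pressed straight down.
- foot (a joint): Soft first travel of the plunger, m: 0 up; grows as the foot (36 mm round steel plate below the arm) goes down; about 0.018 when the foot rests on the blank's top (the soft first stop; it ends at 0.021 if no blank is there). Needs 3 N at the top and 6 N where the foot meets the wood. It springs back.
- cap (a joint): Stiff second travel of the plunger, m: 0 up; the cap goes down into the foot's sleeve; 0.008 at the hard second stop. It begins to move only at about 11 N and reaches its end at about 16 N. The cap's whole way down is the sum of both joints, about 26 mm. It springs back.
- bottle: Glue bottle, 58 mm round, 196 mm tall, standing near the work; origin at the centre of its underside. Bystander.
- cut_blank: Small carved wooden block 58 x 31 x 30 mm, bystander; origin at the centre of its underside.
- gouge: Palm gouge with a wooden handle, 132 x 26 x 22 mm, lying on the table, bystander; origin at the centre of its underside.

How it is judged (in metres and radians):
On the way, in this order (a step that is already met when the one before it is completed fails the run):
1. the blank is home: its end within 3 mm of the end stop (y of blank_center in the frame of stop_face below 0.1115 m), for 0.2 s.
2. the plunger is held at its soft first stop for half a second: the foot rests on the blank (travel over 16 mm) and the stiff second travel is not begun (under 2.5 mm) (value of joint foot above 0.016 m and value of joint cap below 0.0025 m and contact force between foot and blank above 0.2 N and y of blank_center in the frame of stop_face below 0.1125 m), for 0.5 s.
3. the plunger is pressed to its hard second stop (second travel over 6.5 of 8 mm) with the foot on the blank (value of joint cap above 0.0065 m and contact force between foot and blank above 2 N and y of blank_center in the frame of stop_face below 0.1125 m), for 0.15 s.
At the end, for the whole second after the job is handed in: The blank lies at rest flat on the bed with its end within 4 mm of the end stop, and the plunger has sprung fully back up (first travel under 2 mm, second under 1 mm) (value of joint foot below 0.002 m and value of joint cap below 0.001 m and y of blank_center in the frame of stop_face below 0.1125 m and z of blank_center in the frame of stop_face below 0.005 m and linear speed of blank below 0.01 m/s); the robot touches nothing.
It fails at once if the plunger is pressed into its second travel (over 4 mm) while the blank is not home (more than 8 mm from the stop) (value of joint cap above 0.004 m and y of blank_center in the frame of stop_face above 0.1165 m).
It fails at once if the glue bottle is moved more than 20 mm or knocked over (distance of bottle from where it was at the start of the episode above 0.02 m or angle between bottle's own z axis and vertical above 0.4 rad).
It fails at once if the small carved block is moved more than 20 mm (distance of cut_blank from where it was at the start of the episode above 0.02 m).
It fails at once if the gouge is moved more than 20 mm (distance of gouge from where it was at the start of the episode above 0.02 m).
It also fails if it takes over 59 s, if anything falls off the work surface, if the arm or the gripper's body presses on something with over 40 N, if the wrist force passes 120 N, or if a joint passes its speed limit or range.

## Working session

There is one attempt and no reset: what is moved stays moved. The work goes in short steps, Python scripts to look and compute and a shell command to move; the robot and the scene stay as the last step left them, time stands still between calls to the robot, and variables do not carry over. Pictures are saved under pics/ and viewed, at most 10 in all, crops included, and the job is handed in when it is done.

```bash
mkdir -p pics
python3 - <<'E'
from bench import env
import cv2,numpy as np
for n in("scene","side"):
    cv2.imwrite(f"pics/{n}0.png",env.snapshot(n)[:,:,::-1])
    p=env.camera_params(n);print(n,np.round(p["camera_matrix"],1).tolist(),np.round(p["R"],4).tolist(),np.round(p["t"],1).tolist())
s=env.state();print(s["position"],s["tool_rot"],s["force"],s["clock"])
E
```

```text
scene [[522.9, 0.0, 324.5], [0.0, 522.9, 234.5], [0.0, 0.0, 1.0]] [[0.6774, -0.7352, -0.0243], [-0.361, -0.3035, -0.8818], [0.6409, 0.6061, -0.471]] [-551.7, 251.1, 732.6]
side [[468.7, 0.0, 326.5], [0.0, 468.7, 241.7], [0.0, 0.0, 1.0]] [[-0.9984, 0.0529, 0.0214], [0.008, 0.5003, -0.8658], [-0.0565, -0.8642, -0.4999]] [542.1, 259.7, 762.8]
[ 6.24530391e+02 -4.60860704e-02  2.30596017e+02] [-4.68467178e-04  7.07131408e-01  7.07081783e-01 -5.52206038e-04] [-0.18513974  0.1149316  -0.43956467] 0.1
```

View pics/scene0.png

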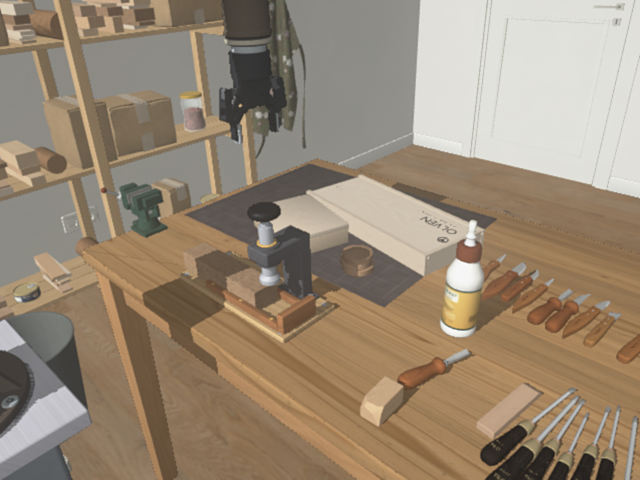

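View pics/side0.png

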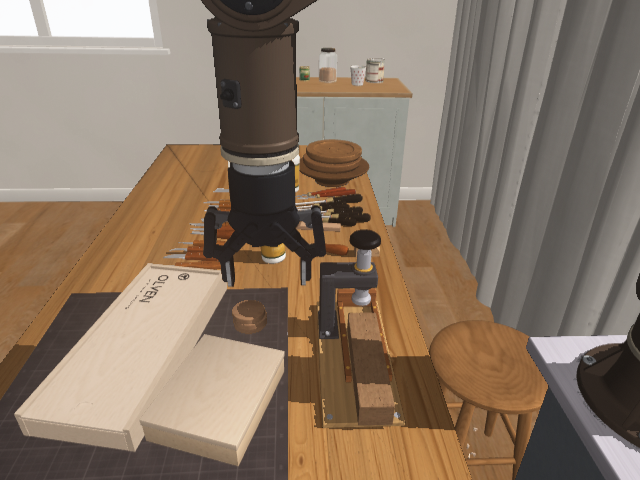

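The scene view has the cap at about (264,211) and the press open toward the upper left. The side view has the cap at (365,239) and the blank's outer end near (376,412).

```bash
cat > h.py <<'E'
from bench import env
import cv2,numpy as np
def ray(n,u,v):
    p=env.camera_params(n);K,R,t=[np.array(p[k],float) for k in("camera_matrix","R","t")]
    return -R.T@t, R.T@np.linalg.inv(K)@np.array([u,v,1.])
def onz(n,u,v,z):
    c,d=ray(n,u,v);return c+d*(z-c[2])/d[2]
def tri(a,b):
    (c1,d1),(c2,d2)=a,b
    s=np.linalg.lstsq(np.c_[d1,-d2],c2-c1,rcond=None)[0]
    p,q=c1+d1*s[0],c2+d2*s[1];return (p+q)/2,np.linalg.norm(p-q)
E
python3 - <<'E'
import cv2
a=cv2.imread("pics/side0.png")[220:435,300:420];b=cv2.imread("pics/scene0.png")[190:350,170:340]
a=cv2.resize(a,None,fx=2.75,fy=2.75,interpolation=cv2.INTER_CUBIC)
b=cv2.resize(b,None,fx=2.75,fy=2.75,interpolation=cv2.INTER_CUBIC)
import numpy as np
o=np.zeros((max(a.shape[0],b.shape[0]),a.shape[1]+b.shape[1],3),np.uint8);o[:a.shape[0],:a.shape[1]]=a;o[:b.shape[0],a.shape[1]:]=b
cv2.imwrite("pics/c1.png",o);print(a.shape,b.shape)
E
```

```text
(591, 330, 3) (440, 468, 3)
```

View pics/c1.png

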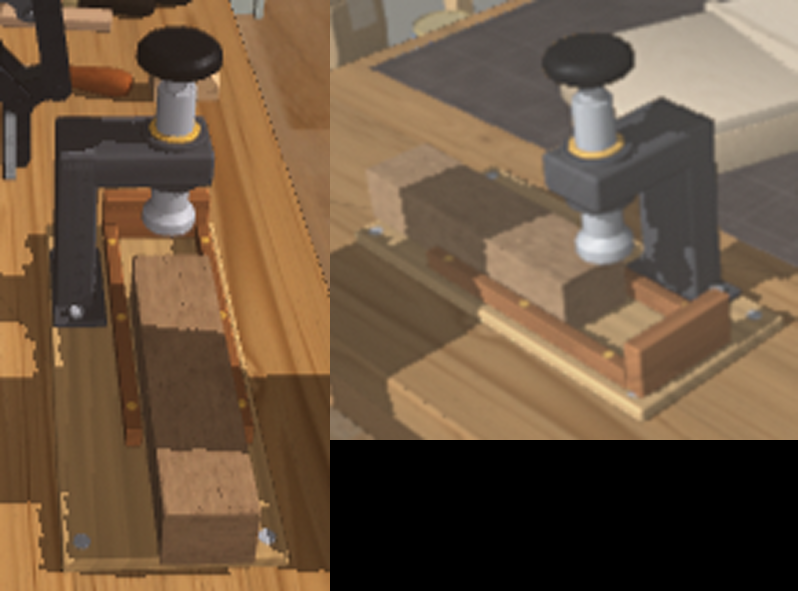

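Run:
```python
from h import *
np.set_printoptions(precision=1,suppress=True)
S=lambda x,y:(300+x/2.75,220+y/2.75)
C=lambda x,y:(170+(x-330)/2.75,190+y/2.75)
print("cap",tri(ray("side",*S(180,48)),ray("scene",*C(588,54))),onz("side",*S(180,48),206),onz("scene",*C(588,54),206))
for n,p in dict(outL=(162,516),outR=(256,512),inL=(135,257),inR=(211,256)).items(): print(n,onz("side",*S(*p),51))
for n,p in dict(botL=(163,562),botR=(256,560),bedL=(67,560),bedR=(287,555)).items(): print(n,onz("side",*S(*p),10))
for n,p in dict(st1=(630,348),st2=(728,292)).items(): print(n,onz("scene",*C(*p),46))
for n,p in dict(outtopnear=(369,168),outtopfar=(422,147),innear=(568,290)).items(): print(n,onz("scene",*C(*p),51))
# cap black mask centroid
for n,(x0,y0,x1,y1) in dict(side=(345,228,385,252),scene=(245,200,283,224)).items():
    im=cv2.imread(f"pics/{n}0.png")[y0:y1,x0:x1].max(2)<60
    k,l,st,ce=cv2.connectedComponentsWithStats(im.astype(np.uint8));i=1+st[1:,4].argmax();print(n,st[i][:4]+[x0,y0,0,0],ce[i]+[x0,y0])
```

```text
cap (array([ 471. , -192.4,  202. ]), np.float64(1.459217818177106)) [ 471.6 -184.5  206. ] [ 466.6 -198.7  206. ]
outL [499.4  39.1  51. ]
outR [449.5  38.2  51. ]
inL [ 493.2 -175.3   51. ]
inR [ 442.1 -175.    51. ]
botL [496.1  35.1  10. ]
botR [445.2  35.6  10. ]
bedL [548.1  32.   10. ]
bedR [427.6  33.   10. ]
st1 [ 433.6 -253.8   46. ]
st2 [ 511.7 -258.    46. ]
outtopnear [451.2  35.8  51. ]
outtopfar [494.2  32.3  51. ]
innear [ 444.3 -187.2   51. ]
side [350 230  31  20] [364.5 239.4]
scene [248 203  32  19] [264.8 210.7]
```

```bash
python3 -m creep '[{"travel":[8,-15.2,0],"dr":[0,0,0],"claw":1},{"travel":[8,-15.2,0],"dr":[0,0,0],"claw":1},{"travel":[8,-15.2,0],"dr":[0,0,0],"claw":1},{"travel":[8,-15.2,0],"dr":[0,0,0],"claw":1},{"travel":[8,-15.2,20],"dr":[0,0,0],"claw":1},{"travel":[8,-15.2,20],"dr":[0,0,0],"claw":1},{"travel":[8,-15.2,20],"dr":[0,0,0],"claw":1},{"travel":[8,-15.2,20],"dr":[0,0,0],"claw":1},{"travel":[8,-15.2,20],"dr":[0,0,0],"claw":1}]'
python3 - <<'E'
from h import *
cv2.imwrite("pics/s2.png",env.snapshot("side")[240:480,220:480,::-1].repeat(2,0).repeat(2,1))
print(env.state()["position"],env.state()["force"],env.state()["joints"])
E
```

```text
clock: 1.23
position: [473.6, 79.7, 31.6]
tool_rot: [-0.0, 0.707, 0.707, -0.0]
force: [0.1, -0.1, 0.1]
gripper_width: 0.0
gripper_force: 0.0
[474.37607597  80.04240602  32.64407734] [ 0.46700716 -0.25448775  1.2078616 ] [-0.25309263  0.48332217 -0.03319431  2.11995284  0.03054909  0.53712308
 -0.30919441]
```

View pics/s2.png

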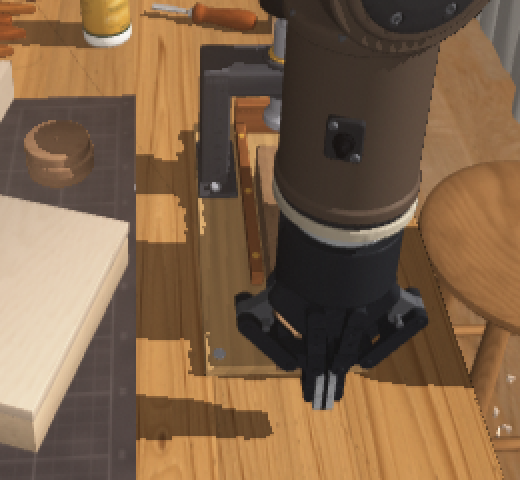

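The fingers stand closed behind the blank's outer end at about (322,395) in this crop, clear of the box. Next is a slow push toward -y.

```bash
python3 -m creep '[{"travel":[-2,0,0],"dr":[0,0,0],"claw":1},{"travel":[-3,0,0],"dr":[0,0,0],"claw":1},{"travel":[-4,-0.1,0],"dr":[0,0,0],"claw":1},{"travel":[-5,-0.1,0],"dr":[0,0,0],"claw":1},{"travel":[-6,-0.2,0],"dr":[0,0,0],"claw":1},{"travel":[-7,-0.2,0],"dr":[0,0,0],"claw":1},{"travel":[-8,-0.2,0],"dr":[0,0,0],"claw":1},{"travel":[-8.5,-0.2,0],"dr":[0,0,0],"claw":1},{"travel":[-8.8,-0.2,0],"dr":[0,0,0],"claw":1},{"travel":[-9,-0.2,0],"dr":[0,0,0],"claw":1}]'
```

```text
clock: 2.52
position: [470.9, -10.1, 31.2]
tool_rot: [-0.0, 0.707, 0.707, -0.0]
force: [-0.1, 3.1, 1.2]
gripper_width: 0.6
gripper_force: 1.3
```

```bash
python3 -m creep '[{"travel":[-0.3,0,0],"dr":[0,0,0],"claw":1},{"travel":[-0.5,0,0],"dr":[0,0,0],"claw":1},{"travel":[-0.5,0,0],"dr":[0,0,0],"claw":1}]'; python3 -m creep '[{"travel":[-0.2,0,0],"dr":[0,0,0],"claw":1},{"travel":[-0.4,0,0],"dr":[0,0,0],"claw":1},{"travel":[-0.4,0,0],"dr":[0,0,0],"claw":1}]';python3 -m creep '[{"travel":[-0.2,0,0],"dr":[0,0,0],"claw":1},{"travel":[-0.3,0,0],"dr":[0,0,0],"claw":1},{"travel":[-0.3,0,0],"dr":[0,0,0],"claw":1}]'
```

```text
clock: 2.9
position: [470.9, -15.5, 31.2]
tool_rot: [0.0, 0.707, 0.707, -0.0]
force: [0.4, -0.7, -0.3]
gripper_width: 0.2
gripper_force: 0.0
clock: 3.28
position: [471.5, -17.2, 31.4]
tool_rot: [-0.0, 0.707, 0.708, 0.001]
force: [1.6, 9.3, -1.8]
gripper_width: -0.0
gripper_force: 4.2
clock: 3.65
position: [471.8, -17.3, 31.5]
tool_rot: [-0.001, 0.706, 0.709, 0.002]
force: [1.0, 19.6, -0.9]
gripper_width: -0.0
gripper_force: 9.5
```

```bash
python3 -m creep '[{"travel":[3,0,0],"dr":[0,0,0],"claw":1},{"travel":[6,0,0],"dr":[0,0,0],"claw":1},{"travel":[6,0,-6],"dr":[0,0,0],"claw":1},{"travel":[6,0,-12],"dr":[0,0,0],"claw":1},{"travel":[6,0,-18],"dr":[0,0,0],"claw":1},{"travel":[6,0,-24],"dr":[0,0,0],"claw":1},{"travel":[6,0,-29],"dr":[0,0,0],"claw":1},{"travel":[6,0,-29],"dr":[0,0,0],"claw":1}]'
python3 - <<'E'
from h import *
s=env.state();w=env.snapshot("wrist");p=env.camera_params("wrist")
a=env.snapshot("side");b=env.snapshot("scene")
for n,i in zip(("w3","a3","b3"),(w,a,b)): cv2.imwrite(f"pics/{n}.png",i[:,:,::-1])
print(s["position"],s["tool_rot"],s["force"],s["clock"]);print(np.round(p["camera_matrix"],1).tolist(),np.round(p["hand_eye"],3).tolist())
o=np.hstack([cv2.resize(w,(520,390)),cv2.resize(a[230:490,280:440],(240,390))])
cv2.imwrite("pics/o3.png",o[:,:,::-1])
E
```

```text
clock: 4.65
position: [472.8, 37.8, 325.1]
tool_rot: [0.002, 0.707, 0.707, 0.003]
force: [0.6, -0.7, -1.0]
gripper_width: -0.1
gripper_force: 0.0
[472.82887969  37.84820918 325.1256796 ] [0.00223461 0.70735532 0.70684859 0.00292136] [ 0.59922873 -0.6529406  -0.98646314] 4.65
[[342.9, 0.0, 318.5], [0.0, 342.9, 236.0], [0.0, 0.0, 1.0]] [[-0.001, -0.959, -0.283, 71.732], [1.0, -0.0, -0.001, 1.353], [0.001, -0.283, 0.959, -143.055], [0.0, 0.0, 0.0, 1.0]]
```

View pics/o3.png

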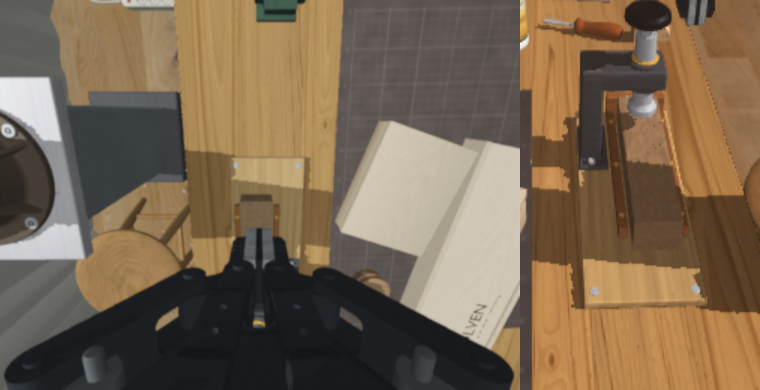

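```bash
python3 - <<'E'
from h import *
print(onz("side",371.3,387.7,10),onz("side",360,424.2,10))
print(tri(ray("side",365.5,239.5),ray("scene",264,212)))
E
python3 -m creep '[{"travel":[-6,-0.2,0],"dr":[0,0,0],"claw":1},{"travel":[-12,-0.2,0],"dr":[0,0,0],"claw":1},{"travel":[-18,-0.2,0],"dr":[0,0,0],"claw":1},{"travel":[-22.9,-0.2,0],"dr":[0,0,0],"claw":1},{"travel":[-22.9,-0.2,5],"dr":[0,0,0],"claw":1},{"travel":[-22.9,-0.2,9.5],"dr":[0,0,0],"claw":1},{"travel":[-22.9,-0.2,9.5],"dr":[0,0,0],"claw":1}]'
python3 - <<'E'
from h import *
a=env.snapshot("side");b=env.snapshot("scene")
o=np.hstack([cv2.resize(a[130:290,300:430],None,fx=3,fy=3),cv2.resize(b[110:270,200:330],None,fx=3,fy=3)])
cv2.imwrite("pics/o4.png",o[:,:,::-1])
E
```

```text
[468.42703749 -35.07798283  10.        ] [494.95667976  34.85881202  10.        ]
(array([ 470.73465748, -192.54037178,  197.98439656]), np.float64(1.6555366404097311))
clock: 5.68
position: [465.8, -190.2, 222.4]
tool_rot: [-0.004, 0.707, 0.707, -0.002]
force: [-0.3, -0.5, 0.9]
gripper_width: -0.3
gripper_force: 0.0
```

View pics/o4.png

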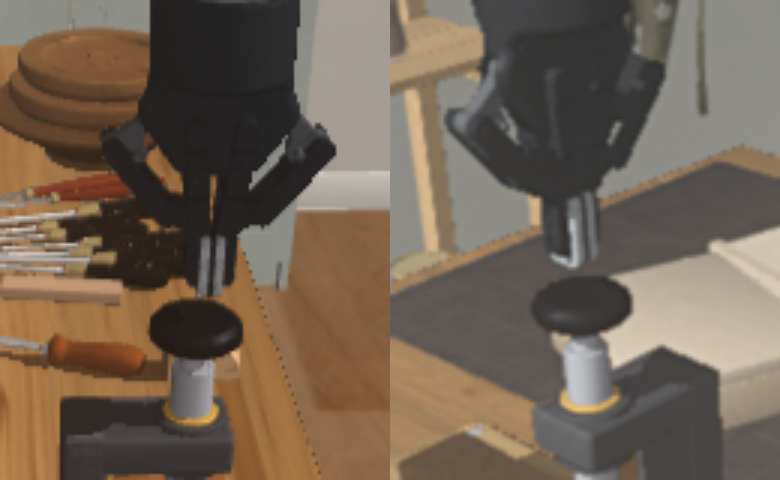

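The fingers sit slightly right of the cap in the side view (211 vs 197 in the crop) and slightly left in the scene view (572 vs 582). I'll correct by about +6 mm x and −1 mm y, then descend.

```bash
python3 -m creep '[{"travel":[-0.1,0.6,0],"dr":[0,0,0],"claw":1},{"travel":[-0.1,0.6,0],"dr":[0,0,0],"claw":1},{"travel":[-0.1,0.6,0.8],"dr":[0,0,0],"claw":1},{"travel":[-0.1,0.6,1.5],"dr":[0,0,0],"claw":1},{"travel":[-0.1,0.6,2],"dr":[0,0,0],"claw":1},{"travel":[-0.1,0.6,2.3],"dr":[0,0,0],"claw":1},{"travel":[-0.1,0.6,2.5],"dr":[0,0,0],"claw":1},{"travel":[-0.1,0.6,2.5],"dr":[0,0,0],"claw":1}]'
```

```text
clock: 6.78
position: [474.8, -191.9, 201.3]
tool_rot: [-0.0, 0.707, 0.707, -0.0]
force: [-2.0, 0.2, 3.5]
gripper_width: -0.0
gripper_force: 1.9
```

```bash
python3 -m creep '[{"travel":[0,0,0.3],"dr":[0,0,0],"claw":1},{"travel":[0,0,0.6],"dr":[0,0,0],"claw":1},{"travel":[0,0,0.9],"dr":[0,0,0],"claw":1},{"travel":[0,0,0.9],"dr":[0,0,0],"claw":1}]';python3 -m creep '[{"travel":[0,0,0.2],"dr":[0,0,0],"claw":1},{"travel":[0,0,0.3],"dr":[0,0,0],"claw":1},{"travel":[0,0,0.3],"dr":[0,0,0],"claw":1}]'
```

```text
clock: 7.28
position: [475.0, -192.0, 192.2]
tool_rot: [-0.0, 0.707, 0.707, -0.0]
force: [-3.6, 0.5, 4.0]
gripper_width: -0.2
gripper_force: 2.6
clock: 7.65
position: [475.0, -192.0, 189.3]
tool_rot: [0.0, 0.707, 0.707, -0.0]
force: [-3.1, 0.1, 6.3]
gripper_width: -0.2
gripper_force: 2.8
```

```bash
python3 -m creep '[{"travel":[0,0,0.15],"dr":[0,0,0],"claw":1},{"travel":[0,0,0.15],"dr":[0,0,0],"claw":1}]'; python3 -m creep '[{"travel":[0,0,0.1],"dr":[0,0,0],"claw":1},{"travel":[0,0,0.1],"dr":[0,0,0],"claw":1}]'
```

```text
clock: 7.9
position: [475.0, -192.0, 187.8]
tool_rot: [-0.0, 0.707, 0.707, 0.0]
force: [-3.1, 1.4, 5.7]
gripper_width: 0.1
gripper_force: 2.9
clock: 8.15
position: [475.1, -192.1, 187.4]
tool_rot: [0.0, 0.707, 0.707, 0.0]
force: [-4.0, 1.8, 11.5]
gripper_width: 0.2
gripper_force: 5.8
```

```bash
python3 -m creep '[{"travel":[0,0,-0.03],"dr":[0,0,0],"claw":1},{"travel":[0,0,-0.03],"dr":[0,0,0],"claw":1},{"travel":[0,0,-0.03],"dr":[0,0,0],"claw":1},{"travel":[0,0,-0.03],"dr":[0,0,0],"claw":1},{"travel":[0,0,-0.03],"dr":[0,0,0],"claw":1}]';python3 -m creep '[{"travel":[0,0,0],"dr":[0,0,0],"claw":1},{"travel":[0,0,0],"dr":[0,0,0],"claw":1},{"travel":[0,0,0],"dr":[0,0,0],"claw":1},{"travel":[0,0,0],"dr":[0,0,0],"claw":1},{"travel":[0,0,0],"dr":[0,0,0],"claw":1},{"travel":[0,0,0],"dr":[0,0,0],"claw":1}]'
```

```text
clock: 8.78
position: [475.1, -192.1, 187.7]
tool_rot: [0.0, 0.707, 0.707, 0.0]
force: [-4.3, 1.7, 11.7]
gripper_width: 0.0
gripper_force: 5.5
clock: 9.52
position: [475.1, -192.1, 187.7]
tool_rot: [0.0, 0.707, 0.707, 0.0]
force: [-4.3, 1.8, 10.8]
gripper_width: 0.2
gripper_force: 5.5
```

The soft stop is held at z about 187.7 with the force up to roughly 11 N. Next, press to the hard stop.

```bash
python3 -m creep '[{"travel":[0,0,0.3],"dr":[0,0,0],"claw":1},{"travel":[0,0,0.6],"dr":[0,0,0],"claw":1},{"travel":[0,0,0.9],"dr":[0,0,0],"claw":1},{"travel":[0,0,1.1],"dr":[0,0,0],"claw":1},{"travel":[0,0,1.1],"dr":[0,0,0],"claw":1}]';python3 -m creep '[{"travel":[0,0,0.15],"dr":[0,0,0],"claw":1},{"travel":[0,0,0.15],"dr":[0,0,0],"claw":1},{"travel":[0,0,0.15],"dr":[0,0,0],"claw":1},{"travel":[0,0,0.15],"dr":[0,0,0],"claw":1}]'
```

```text
clock: 10.15
position: [475.7, -192.3, 179.4]
tool_rot: [0.001, 0.707, 0.707, 0.001]
force: [-13.6, 4.8, 40.7]
gripper_width: 0.1
gripper_force: 20.5
clock: 10.65
position: [476.0, -192.4, 179.3]
tool_rot: [0.002, 0.707, 0.707, 0.001]
force: [-18.2, 6.8, 55.3]
gripper_width: -0.5
gripper_force: 27.7
```

```bash
python3 -m creep '[{"travel":[0,0,-0.8],"dr":[0,0,0],"claw":1},{"travel":[0,0,-1.6],"dr":[0,0,0],"claw":1},{"travel":[0,0,-2.6],"dr":[0,0,0],"claw":1},{"travel":[0,0,-4],"dr":[0,0,0],"claw":1},{"travel":[0,0,-8],"dr":[0,0,0],"claw":1},{"travel":[0,0,-12],"dr":[0,0,0],"claw":1},{"travel":[0,0,-12],"dr":[0,0,0],"claw":1},{"travel":[0,0,-12],"dr":[0,0,0],"claw":1}]'
python3 - <<'E'
from h import *
a=env.snapshot("side");b=env.snapshot("scene")
print(onz("side",365.5,239.5,198))
o=np.hstack([cv2.resize(a[220:435,300:420],None,fx=2.75,fy=2.75),np.pad(cv2.resize(b[190:350,170:340],None,fx=2.75,fy=2.75),((0,151),(0,0),(0,0)))])
cv2.imwrite("pics/o5.png",o[:,:,::-1])
E
```

```text
clock: 11.65
position: [474.8, -191.8, 294.2]
tool_rot: [-0.0, 0.707, 0.707, -0.0]
force: [-0.0, 0.2, -0.2]
gripper_width: 0.3
gripper_force: 0.0
[ 470.17705325 -191.54481274  198.        ]
```

View pics/o5.png

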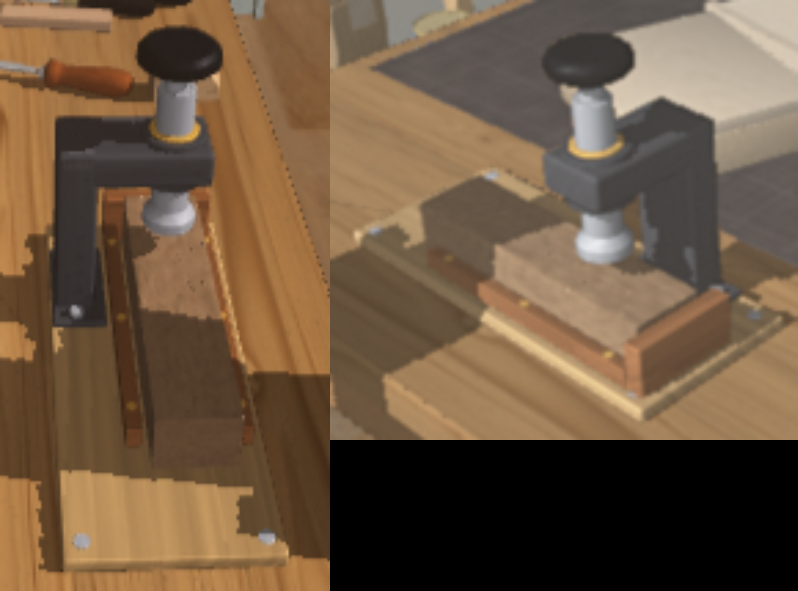

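The cap is back at its original pixels, (180,48) and (588,54) in the crops. The blank's end meets the stop near (660,330), and the gripper is clear.

```bash
python3 -c "
from bench import env
print(env.job_done())"
```

```text
the job is handed in; nothing more can be done
None
```

I pushed the blank home against the stop, held the cap at its soft first stop for over a second, pressed it to the hard second stop and held, then let it spring back up. The job was handed in at about 12 s with the arm clear of everything; the hand-in returned no verdict.

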